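# Start up the board preheater

### The job

Start up the circuit-board preheater: on its control deck press the white-marked far half of the black rocker switch until it tips right over, next push the blue fan button fully in so that it stays down, and then press the green start button on the small loose pendant fully down, keep it down for about two seconds and let it spring back. Only press: the pendant stays lying where it is, neither lifted nor pushed along, and the red and the white button are not pressed. Leave everything else on the bench where it is.

Things in the scene. Friction and masses are not known exactly. Their poses are not given: they have to be found in the camera images.
- station: Black board preheater, fixed, 340 (x) x 400 (y) mm. Origin: centre of its underside; front is -x. Flat control deck at x -170 to -70 mm, top 60 mm above the bench; behind it the heater box, 95 mm high, with a green circuit board clamped up to 123 mm. Four controls stand on the deck at x = -120, y = -140, -70, 0, +70 mm, in an order that varies; a loose heatsink at y about +158 mm.
- rocker_base: Grey frame of the rocker switch, 60 (x) x 38 (y) x 10 mm, fixed on the deck. Origin: centre of its underside, on the deck; axes parallel to the station's.
- rocker_far (a point): Point on the top of the black rocker paddle (50 mm along the station's x, 28 mm wide), on the white bar in the middle of its far half, 18 mm beyond the pivot, which is over the frame's centre, 14 mm above the deck. Off: this point is 22 mm above the deck, the near end low; on: about 16 mm. It moves with the paddle.
- rocker (a joint): Tilt of the rocker paddle, rad: 0 (to 0.04) off, near half down; 0.36 = on, far half fully down. It stays where it is left; a push of 1.5 to 4 N on the far half tips it. It counts as on above 0.29.
- fan_top (a point): Centre of the top of the blue fan button: round, 28 mm diameter, in a bare metal collar of 44 mm diameter and 12 mm height on the deck. Top 22 mm above the deck when out, 16 mm when in; it is pressed straight down and moves with the button.
- fan (a joint): Travel of the blue fan button, m: 0 = out, 0.006 = fully in. It slides stiffly (about 3 N) and stays where it is pushed. It counts as in above 0.0045.
- lamp_top (a point): Centre of the top of the white lamp button (28 mm diameter, metal collar of 44 mm diameter, top 22 mm above the deck). Not to be pressed.
- lamp (a joint): Travel of the white lamp button, m: 0 = out, 0.006 = fully in; springs back.
- stop_top (a point): Centre of the top of the red stop button (28 mm diameter, yellow collar of 44 mm diameter, top 22 mm above the deck). Not to be pressed.
- stop (a joint): Travel of the red stop button, m: 0 = out, 0.006 = fully in; springs back.
- pendant: Loose grey start pendant with a black face, 110 (x) x 64 (y) x 34 mm, about 0.6 kg, lying flat on the bench to the left or to the right of the preheater. Origin: centre of its underside, z up.
- start_top (a point): Centre of the top of the green start button on the middle of the pendant: 32 mm diameter, in a black collar of 48 mm diameter and 12 mm height; top 56 mm above the bench when out, 50 mm when down. It moves with the button.
- start (a joint): Travel of the green start button, m: 0 = out, 0.006 = fully down (takes 5 N; starts to move at 1.5 N); springs back. It counts as pressed above 0.0045.
- multimeter: Yellow multimeter with a black face, 150 x 75 x 35 mm, loose, lying on the other side of the preheater from the pendant. Origin: centre of its underside. Leave alone.
- heatsink: Finned aluminium heatsink, 36 x 36 x 24 mm, standing loose on the left end of the control deck. Origin: centre of its underside. Leave alone.
- jar: Small closed jar, 60 mm diameter, 60 mm high, to the left of the preheater. Origin: centre of its underside. Leave alone.
- mug: White mug, 80 mm diameter, 90 mm high, to the right of the preheater. Origin: centre of its underside. Leave alone.
- screwdriver: Orange screwdriver, 200 mm long, lying in front of the deck. Origin: on the bench under it. Leave alone.
- phone: Black phone, 150 x 73 x 9 mm, lying in front of the deck, to the right. Origin: centre of its underside. Leave alone.
- apple: Red apple, 74 mm diameter, 66 mm high, near the robot on the left. Origin: centre of its underside. Leave alone.
Things that resemble listed ones, but are neither listed nor needed, are in the scene too. What is shaped like the pendant but turquoise is not meant.

How it is judged:
By the outcome, as a careful person would: the job done as asked, in the order asked, and still so for the second after the job is handed in, with the robot touching nothing.
It also fails if it takes over 53 s, if anything falls off the work surface, if the arm or the gripper's body presses on something with over 40 N, if the wrist force passes 120 N, or if a joint passes its speed limit or range.

### The arm

A 6-joint arm with a two-finger parallel gripper is mounted at the origin on the work surface. World frame = base frame: x ahead of the robot, y to its left, z up, the work surface at z = 0. Lengths are in mm, angles in rad, forces in N, time in s.
With the tool pointing down it reaches from about 275 to 750 mm from the base axis. Payload 10.2 kg.
Tool frame: the origin (TCP) lies at the very end of the fingers, on their centre line; the grasp point (between the pads) lies 19 mm behind it; z points along the fingers, y is the line along which they close (so a half turn about z gives the same grasp; the last joint's range is limited). The gripper opens to 85 mm and grips with 20 to 120 N. Pads are 22 mm wide; open, the fingers measure 114 mm over their backs; the gripper's body (76 mm by 85 mm) begins 54 mm behind the grasp point. The pads swing forward as they close: fully open they stand 13 mm farther back than shut.
Start: joints at [1.109, 0.313, 1.498, -0, 1.331, -0.223], TCP at [124.194, 510.105, 231.294] pointing down, gripper open.
Joint ranges: [-2.94, 2.94], [-0.97, 2.17], [0.19, 2.56], [-1.23, 4.37], [0.02, 3.11], [-2.88, 2.88]. Speed limits (rad/s): [2.39, 2.39, 3.01, 3.14, 3.14, 3.14].

### API

Orientations are given as a unit quaternion [w, x, y, z].
In Python, from rig import ctrl, vision gives the robot as it stands. The module is installed in compiled form; this text tells all that it offers.
- The arm moves only by the tool play_rows, never from a script. Its arguments are lists of equal length, an entry for each row: "translation": the shift along the tool's x, y, z in m, a list of three; "rotation": the turn, a rotation vector about the tool's x, y, z in rad, a list of three; "gripper": the gripper's target within -1 to 1 (shut at 1, half-way at 0, fully open at -1). A call has 1 to 10 rows; each row is the pose to reach, as a shift and turn from the pose commanded when the call began, along the tool's axes at that moment; what a row does not reach only later rows make up. A row lasts 1/8 s, in which the tool goes at most 62.5 mm and 10.7 degrees, less where a joint would pass 70% of its speed; a pose out of reach is approached as far as the arm can. A call with a gripper value outside its range is refused whole. The fingers move at their own pace and stop on an object; "force" is the grip in N (left out, the last holds). Time passes only in rows, so rows that repeat a pose let the fingers close. It gives the time, the measured TCP pose, the force, the opening and the grip force at its end, in the units of the state.
- ctrl.sense(): the state, without advancing time (a new reading comes with each control period).
- vision.capture(name): name is "scene" or "top" or "wrist"; returns a dict with "pixels" (384x512x3 uint8, red, green, blue), "vfov" (degrees; the focal length in pixels is half the picture's height over the tangent of half this angle, whatever the lens; pixels are square), "cx", "cy" (the principal point, pixels), "k1" (the pictures are not rectified: a ray, as slopes to the right and down, at radius r is drawn at 1 + k1 r^2 times it, then the intrinsics apply), "rvec" (rotation vector, rad) and "tvec" (3), from world to camera coordinates, as OpenCV has them; the wrist camera has in their place "mount" (4x4, takes a point from camera to tool coordinates, whose origin is the TCP and whose axes are the flange's). Camera axes: x right, y down, z forward; pixel columns grow to the right and rows downward; lengths in mm; the calibration is good to about 2 mm. A picture is of the moment at which its call begins: read the wrist's pose just before it. There is no depth.
- ctrl.finish_job(): hands the job in; it is judged then, once.
The state is a dict: "time_s": time; "joints": joint angles; "dq": joint speeds; "tau": joint torques, N m; "eef_pos": TCP position; "ee_rot": TCP orientation; "force": force on the tool from outside, world axes, zero at the start; "wrist_torque": the same for the moment, N m; "grip_width": opening from 0.0 (shut) to 1.0 (fully open); "grip_force": force on a finger pad.
Only numpy, scipy, OpenCV 4.12 (cv2) and the standard library are available. Lean on these libraries where they do the work, as an engineer would, in place of code of your own. Each camera call takes 0.05 s, during which the arm holds its last target. There are 200 camera calls.

## Working session

There is one attempt and no reset: what is moved stays moved. The work goes in short steps, Python scripts to look and compute and a tool call to move; the robot and the scene stay as the last step left them, time stands still between calls to the robot, and variables do not carry over. Pictures are saved under pics/ and viewed, at most 10 in all, crops included, and the job is handed in when it is done.

Besides the shell and the picture viewer there is one more tool, called after "Call:" as a command line: name --argument value ..., lists and objects as JSON in quotes. play_rows: Moves the arm, as the interface text tells. Its arguments: {"type":"object","properties":{"translation":{"type":"array"},"rotation":{"type":"array"},"gripper":{"type":"array"},"force":{"type":"number"}},"required":["translation","rotation","gripper"]}

```bash
mkdir -p pics
cat > h.py <<'E'
import numpy as np, cv2, json, pickle
from rig import ctrl, vision
def snap(name,fn):
    s=ctrl.sense(); d=vision.capture(name); d['s']=s
    cv2.imwrite(f'pics/{fn}.png',d['pixels'][:,:,::-1]); pickle.dump(d,open(f'pics/{fn}.pkl','wb')); return d
def load(fn): return pickle.load(open(f'pics/{fn}.pkl','rb'))
def quat(q):
    from scipy.spatial.transform import Rotation as R
    return R.from_quat([q[1],q[2],q[3],q[0]]).as_matrix()
def ray(d,u,v):
    f=192/np.tan(np.radians(d['vfov'])/2)
    K=np.array([[f,0,d['cx']],[0,f,d['cy']],[0,0,1]])
    p=cv2.undistortPoints(np.array([[[u,v]]],float),K,np.array([d['k1'],0,0,0,0.]))[0,0]
    r=np.array([p[0],p[1],1])
    if 'mount' in d:
        T=np.eye(4);T[:3,:3]=quat(d['s']['ee_rot']);T[:3,3]=d['s']['eef_pos']
        M=T@np.array(d['mount']); return M[:3,3],M[:3,:3]@r
    R=cv2.Rodrigues(np.array(d['rvec'],float))[0]; t=np.array(d['tvec'],float).ravel()
    return -R.T@t,R.T@r
def at(d,u,v,z):
    o,r=ray(d,u,v); return (o+r*(z-o[2])/r[2]).round(1)
def tri(*obs):
    A=0;b=0
    for d,u,v in obs:
        o,r=ray(d,u,v); r=r/np.linalg.norm(r);P=np.eye(3)-np.outer(r,r);A=A+P;b=b+P@o
    return np.linalg.solve(A,b).round(1)
E
python3 - <<'E'
from h import *
a=snap('scene','scene0');b=snap('top','top0');
for d in(a,b): print({k:v for k,v in d.items() if k not in('pixels','s')})
print(a['s'])
for n in('scene0','top0'):
    cv2.imwrite(f'pics/{n}_b.png',cv2.resize(cv2.imread(f'pics/{n}.png'),(800,600),interpolation=cv2.INTER_CUBIC))
E
```

```text
{'vfov': 45.91931853704757, 'cx': 259.65820536038495, 'cy': 185.79842773250138, 'k1': -0.05130291526817477, 'rvec': array([ 1.18345977,  2.56389851, -0.74948224]), 'tvec': array([ 319.44354148, -278.75349729, 1656.62245116])}
{'vfov': 46.908431548251635, 'cx': 258.74163925114897, 'cy': 190.16534015931913, 'k1': -0.065106462335444, 'rvec': array([ 2.20389711, -2.16433055,  0.09203358]), 'tvec': array([ -23.68773823,  513.52722842, 1143.89113089])}
{'time_s': 0.0, 'joints': array([ 1.10865730e+00,  3.13429902e-01,  1.49845936e+00, -1.44822575e-05,
        1.33098591e+00, -2.23417961e-01]), 'dq': array([0.00075609, 0.00128165, 0.00179445, 0.00077917, 0.00089051,
       0.00066877]), 'tau': array([ 1.78320450e-03, -4.12265539e+01, -2.59743440e+01, -1.13710823e-04,
        4.15673640e-03,  2.74675710e-05]), 'eef_pos': array([124.04577113, 509.86398682, 230.7369711 ]), 'ee_rot': array([-2.08906537e-04,  1.19075580e-01,  9.92884986e-01, -6.06316300e-04]), 'force': array([0.33194433, 0.29201631, 1.38323222]), 'wrist_torque': array([-0.04010896,  0.03808781, -0.03846957]), 'grip_force': 0.0, 'grip_width': 1.0017128113064753}
```

View pics/scene0_b.png

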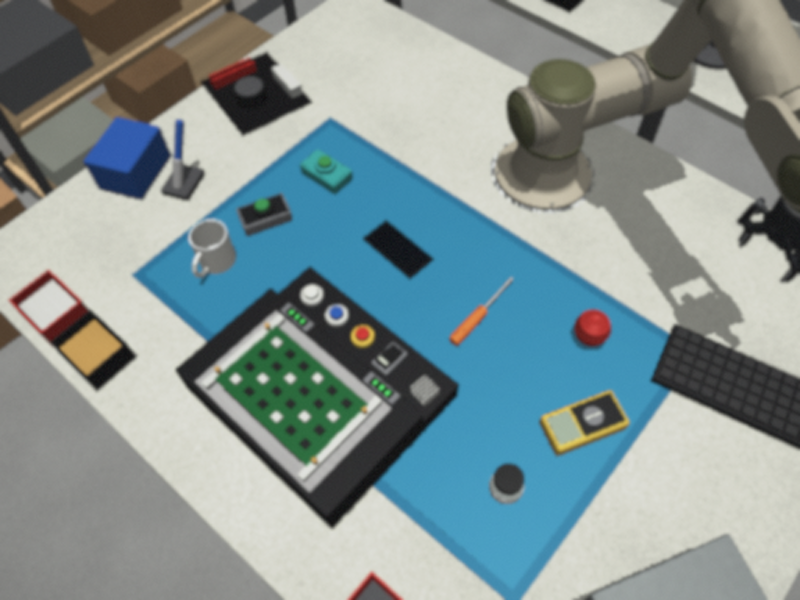

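View pics/top0_b.png

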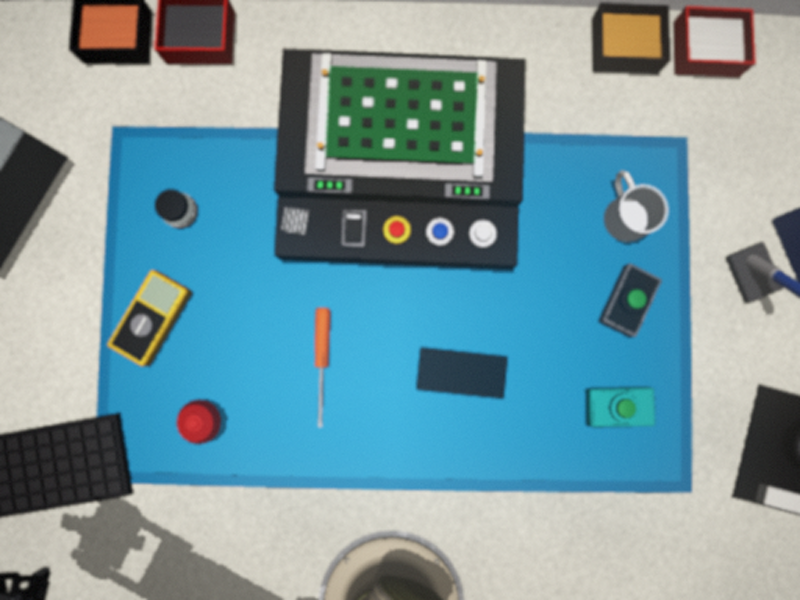

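The top view (800x600) shows the rocker at (353,228), red at (397,229), blue at (440,231) and white at (483,233). The grey/black pendant's green button is at (637,299), and the turquoise decoy is at (626,408). In the scene view, blue is at (336,315), the rocker at (389,358), the pendant's green at (262,205), and the decoy at (322,162).

Possible mix-ups:
- **Start:** the grey pendant at (637,299), not the turquoise one at (626,408) or the green LEDs at (330,185) and (467,190).
- **Fan:** blue at (440,231), not white at (483,233) or red at (397,229).

Run:
```python
from h import *
a=load('scene0');b=load('top0');k=.64
P={'white':((311,292),(483,232)),'blue':((336,313),(440,231)),'red':((362,334),(397,229)),'rockbar':((383,360),(353,215)),'rockc':((390,357),(353,228)),'green':((262,204),(637,299))}
for n,(p,q) in P.items(): print(n,tri((a,p[0]*k,p[1]*k),(b,q[0]*k,q[1]*k)),at(b,q[0]*k,q[1]*k,56 if n=='green' else 82))
T=cv2.imread('pics/top0.png');S=cv2.imread('pics/scene0.png')
c=lambda I,x,y,w,h:cv2.resize(I[y:y+h,x:x+w],(400,300),interpolation=cv2.INTER_CUBIC)
cv2.imwrite('pics/c1.png',np.vstack([np.hstack([c(T,200,120,80,60),c(T,255,120,80,60)]),np.hstack([c(T,370,160,80,60),c(S,130,100,80,60)])]))
```

```text
white [ 616.5 -138.3   77.1] [ 616.5 -138.8   82. ]
blue [617.6 -69.2  72.7] [616.7 -69.6  82. ]
red [619.4   0.7  72.9] [ 6.186e+02 -4.000e-01  8.200e+01]
rockbar [638.7  71.9  84.1] [640.1  70.9  82. ]
rockc [620.3  72.4  69.1] [618.9  70.3  82. ]
green [ 514.2 -397.7   50.2] [ 515.  -397.5   56. ]
```

View pics/c1.png

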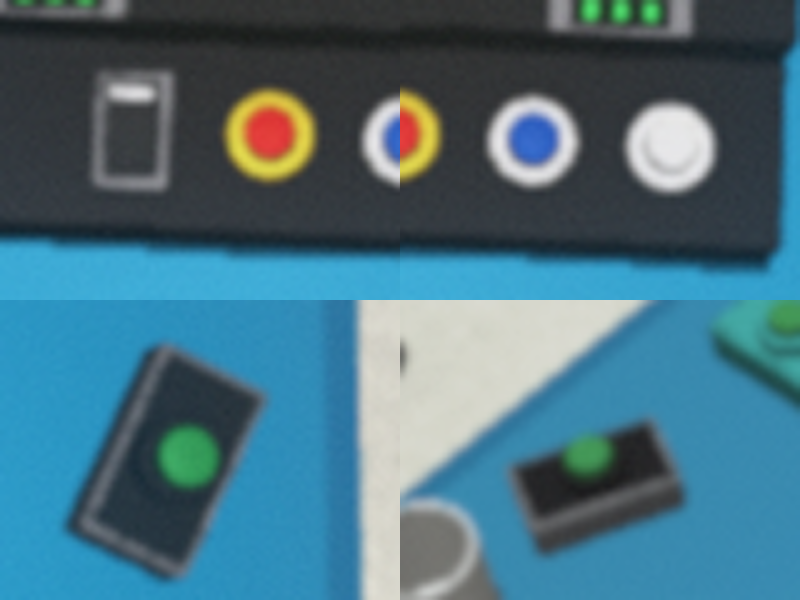

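The crops confirm the choice. The rocker's white bar is at top pixel (226.2,138.4), blue is at (281.6,148), and the pendant's green button is at (407.6,191.4) on a black face with a grey body. Next I shut the gripper and hover over the deck.

Call:
play_rows --translation '[[-0.583, -0.383, 0], [-0.583, -0.383, 0], [-0.583, -0.383, 0], [-0.583, -0.383, 0], [-0.583, -0.383, 0], [-0.583, -0.383, 0], [-0.583, -0.383, 0], [-0.583, -0.383, 0], [-0.583, -0.383, 0], [-0.583, -0.383, 0]]' --rotation '[[0, 0, -0.239], [0, 0, -0.239], [0, 0, -0.239], [0, 0, -0.239], [0, 0, -0.239], [0, 0, -0.239], [0, 0, -0.239], [0, 0, -0.239], [0, 0, -0.239], [0, 0, -0.239]]' --gripper '[1, 1, 1, 1, 1, 1, 1, 1, 1, 1]'

```text
time_s: 1.35
eef_pos: [547.2, 56.2, 231.1]
ee_rot: [-0.0, 0.0, 1.0, 0.0]
force: [1.0, 0.8, -0.2]
grip_width: -0.001
grip_force: 0.0
```

Call:
play_rows --translation '[[-0.03, -0.056, 0], [-0.03, -0.056, 0], [-0.03, -0.056, 0], [-0.03, -0.056, 0]]' --rotation '[[0, 0, 0], [0, 0, 0], [0, 0, 0], [0, 0, 0]]' --gripper '[1, 1, 1, 1]'

```text
time_s: 1.85
eef_pos: [575.7, 3.1, 231.5]
ee_rot: [-0.0, -0.001, 1.0, 0.0]
force: [-0.2, 0.3, 0.2]
grip_width: 0.004
grip_force: 0.0
```

Run:
```python
from h import *
d=snap('wrist','w1');print(d['s']['eef_pos'],d['s']['force'],d['mount'],d['vfov'])
cv2.imwrite('pics/w1_b.png',cv2.resize(d['pixels'][:,:,::-1],(800,600),interpolation=cv2.INTER_CUBIC))
```

```text
[575.72143976   3.10450594 231.47792431] [-0.20709008  0.33443353  0.1614855 ] [[ 2.92140534e-04 -9.52384380e-01 -3.04899833e-01  7.71792811e+01]
 [ 9.99999571e-01  1.01286624e-05  9.26514215e-04 -4.08864372e-01]
 [-8.79309438e-04 -3.04899972e-01  9.52383974e-01 -1.41458605e+02]
 [ 0.00000000e+00  0.00000000e+00  0.00000000e+00  1.00000000e+00]] 61.361357474875064
```

View pics/w1_b.png

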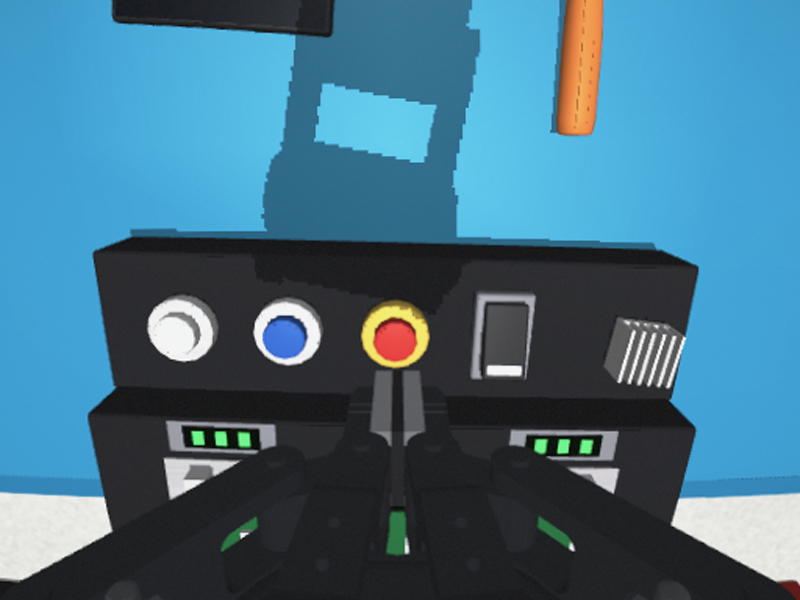

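The wrist view (800x600) shows white at (178,334), blue at (285,338), red at (395,340) and the rocker's white bar at (504,370). The shut fingertips are at about (397,372).

Run:
```python
from h import *
w=load('w1');t=load('top0');s=load('scene0');k=.64
for n,(u,v),(a,b),sc,z in [('bar',(504,370),(226.2,138.4),(383*k,360*k),82),('blue',(285,338),(281.6,148),(336*k,313*k),82),('red',(395,340),(254,146.8),(362*k,334*k),82),('white',(178,334),(309.2,148.7),(311*k,292*k),82)]:
    print(n,at(w,u*k,v*k,z),at(t,a,b,z),tri((w,u*k,v*k),(t,a,b)),tri((w,u*k,v*k),(s,)+sc))
print(at(t,407.6,191.4,56),tri((t,407.6,191.4),(s,130+188/5,100+153/5)))
```

```text
bar [639.3  71.2  82. ] [638.1  70.1  82. ] [637.1  69.9  86.8] [638.1  71.8  83.1]
blue [617.6 -66.5  82. ] [616.3 -69.6  82. ] [617.8 -68.5  78.9] [619.  -66.7  77.7]
red [618.7   1.9  82. ] [ 6.18e+02 -2.00e-01  8.20e+01] [617.6   0.8  84.6] [620.4   2.7  76.8]
white [ 615.3 -134.1   82. ] [ 615.9 -139.    82. ] [ 618.7 -139.8   71. ] [ 616.5 -135.8   79.1]
[ 514.9 -397.3   56. ] [ 514.3 -397.8   49.9]
```

Everything agrees within about 3 mm and the heights are plausible. I'll press the rocker at about (640,70.5).

Call:
play_rows --translation '[[-0.064, 0.067, 0.03], [-0.064, 0.067, 0.06], [-0.064, 0.067, 0.1], [-0.064, 0.067, 0.135], [-0.064, 0.067, 0.135], [-0.064, 0.067, 0.135], [-0.064, 0.067, 0.135]]' --rotation '[[0, 0, 0], [0, 0, 0], [0, 0, 0], [0, 0, 0], [0, 0, 0], [0, 0, 0], [0, 0, 0]]' --gripper '[1, 1, 1, 1, 1, 1, 1]'

```text
time_s: 2.78
eef_pos: [640.9, 69.1, 98.3]
ee_rot: [0.002, -0.0, 1.0, -0.0]
force: [-0.3, 0.5, 0.6]
grip_width: -0.003
grip_force: 0.0
```

Call:
play_rows --translation '[[0, 0, 0.006], [0, 0, 0.011], [0, 0, 0.014], [0, 0, 0.016], [0, 0, 0.018], [0, 0, 0.019], [0, 0, 0.02], [0, 0, 0.02], [0, 0, 0.02]]' --rotation '[[0, 0, 0], [0, 0, 0], [0, 0, 0], [0, 0, 0], [0, 0, 0], [0, 0, 0], [0, 0, 0], [0, 0, 0], [0, 0, 0]]' --gripper '[1, 1, 1, 1, 1, 1, 1, 1, 1]'

```text
time_s: 3.9
eef_pos: [640.7, 68.9, 76.9]
ee_rot: [0.001, -0.0, 1.0, -0.0]
force: [4.1, -0.9, 5.4]
grip_width: -0.001
grip_force: 3.1
```

Call:
play_rows --translation '[[0, 0, 0.001], [0, 0, 0.002], [0, 0, 0.002], [0, 0, 0.002]]' --rotation '[[0, 0, 0], [0, 0, 0], [0, 0, 0], [0, 0, 0]]' --gripper '[1, 1, 1, 1]'

```text
time_s: 4.4
eef_pos: [640.9, 68.9, 76.5]
ee_rot: [0.001, -0.0, 1.0, -0.0]
force: [-0.3, -0.8, 15.3]
grip_width: -0.002
grip_force: 8.0
```

Call:
play_rows --translation '[[0, 0, -0.03], [0, 0, -0.07], [0.023, -0.04, -0.08], [0.023, -0.09, -0.08], [0.023, -0.137, -0.08], [0.023, -0.137, -0.08], [0.023, -0.137, -0.08], [0.023, -0.137, -0.08]]' --rotation '[[0, 0, 0], [0, 0, 0], [0, 0, 0], [0, 0, 0], [0, 0, 0], [0, 0, 0], [0, 0, 0], [0, 0, 0]]' --gripper '[1, 1, 1, 1, 1, 1, 1, 1]'

```text
time_s: 5.4
eef_pos: [616.9, -66.8, 154.0]
ee_rot: [-0.001, -0.001, 1.0, 0.0]
force: [-0.4, -0.7, -0.3]
grip_width: -0.001
grip_force: 0.0
```

Run:
```python
from h import *
d=snap('wrist','w2');print(d['s']['eef_pos'])
cv2.imwrite('pics/w2_b.png',cv2.resize(d['pixels'][:,:,::-1],(800,600),interpolation=cv2.INTER_CUBIC))
```

```text
[616.93226937 -66.76554519 153.98969082]
```

View pics/w2_b.png

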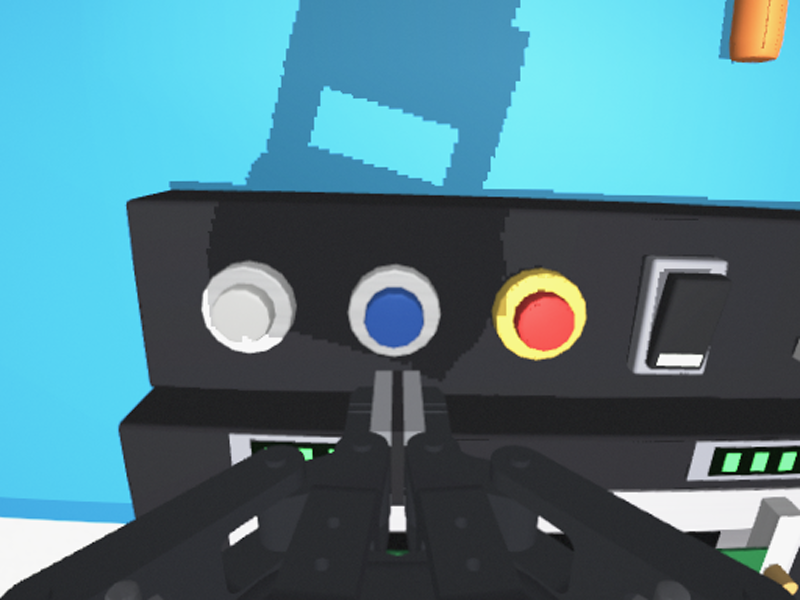

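The rocker at (688,320) now has its near end high and its far bar down in the frame, so it has tipped. Blue is at (394,318), straight ahead of the fingers.

Run:
```python
from h import *
w=load('w2');k=.64;print(at(w,394*k,318*k,82),at(w,545*k,320*k,82),at(w,679*k,360*k,76))
```

```text
[617.2 -68.2  82. ] [6.181e+02 1.000e-01 8.200e+01] [641.1  70.4  76. ]
```

Call:
play_rows --translation '[[0, -0.001, 0.03], [0, -0.001, 0.06], [0, -0.001, 0.066], [0, -0.001, 0.07], [0, -0.001, 0.073], [0, -0.001, 0.076], [0, -0.001, 0.078], [0, -0.001, 0.078], [0, -0.001, 0.078]]' --rotation '[[0, 0, 0], [0, 0, 0], [0, 0, 0], [0, 0, 0], [0, 0, 0], [0, 0, 0], [0, 0, 0], [0, 0, 0], [0, 0, 0]]' --gripper '[1, 1, 1, 1, 1, 1, 1, 1, 1]'

```text
time_s: 6.58
eef_pos: [617.4, -69.1, 76.6]
ee_rot: [0.0, -0.0, 1.0, -0.0]
force: [1.5, 0.2, 2.4]
grip_width: 0.0
grip_force: 1.3
```

Call:
play_rows --translation '[[0, 0, 0.001], [0, 0, 0.002], [0, 0, 0.003], [0, 0, 0.003], [0, 0, 0.003]]' --rotation '[[0, 0, 0], [0, 0, 0], [0, 0, 0], [0, 0, 0], [0, 0, 0]]' --gripper '[1, 1, 1, 1, 1]'

```text
time_s: 7.2
eef_pos: [617.6, -69.1, 75.7]
ee_rot: [0.001, -0.0, 1.0, -0.0]
force: [-5.1, 2.3, 19.2]
grip_width: -0.004
grip_force: 9.6
```

Call:
play_rows --translation '[[0, 0, -0.05], [0, 0, -0.1], [0.03, -0.05, -0.125], [0.05, -0.1, -0.125], [0.07, -0.15, -0.125], [0.09, -0.2, -0.125], [0.1, -0.25, -0.125], [0.11, -0.3, -0.125], [0.11, -0.325, -0.125], [0.11, -0.325, -0.125]]' --rotation '[[0, 0, 0], [0, 0, 0], [0, 0, 0], [0, 0, 0], [0, 0, 0], [0, 0, 0], [0, 0, 0], [0, 0, 0], [0, 0, 0], [0, 0, 0]]' --gripper '[1, 1, 1, 1, 1, 1, 1, 1, 1, 1]'

```text
time_s: 8.45
eef_pos: [506.3, -395.3, 197.1]
ee_rot: [-0.001, 0.001, 1.0, 0.001]
force: [0.1, 0.6, 0.5]
grip_width: 0.0
grip_force: 0.0
```

Call:
play_rows --translation '[[0, 0, 0], [0, 0, 0]]' --rotation '[[0, 0, 0], [0, 0, 0]]' --gripper '[1, 1]'

```text
time_s: 8.7
eef_pos: [507.5, -393.0, 198.4]
ee_rot: [-0.0, -0.001, 1.0, 0.0]
force: [0.1, 0.6, 0.3]
grip_width: 0.001
grip_force: 0.0
```

Run:
```python
from h import *
d=snap('wrist','w3');t=snap('top','top3');print(d['s']['eef_pos'])
a=cv2.resize(d['pixels'][:,:,::-1],(800,600),interpolation=cv2.INTER_CUBIC)
cv2.imwrite('pics/w3_b.png',a)
T=t['pixels'][:,:,::-1]; cv2.imwrite('pics/top3_c.png',cv2.resize(T[120:180,200:330],(780,360),interpolation=cv2.INTER_CUBIC))
```

```text
[ 507.4833392  -392.98413389  198.38545279]
```

View pics/w3_b.png

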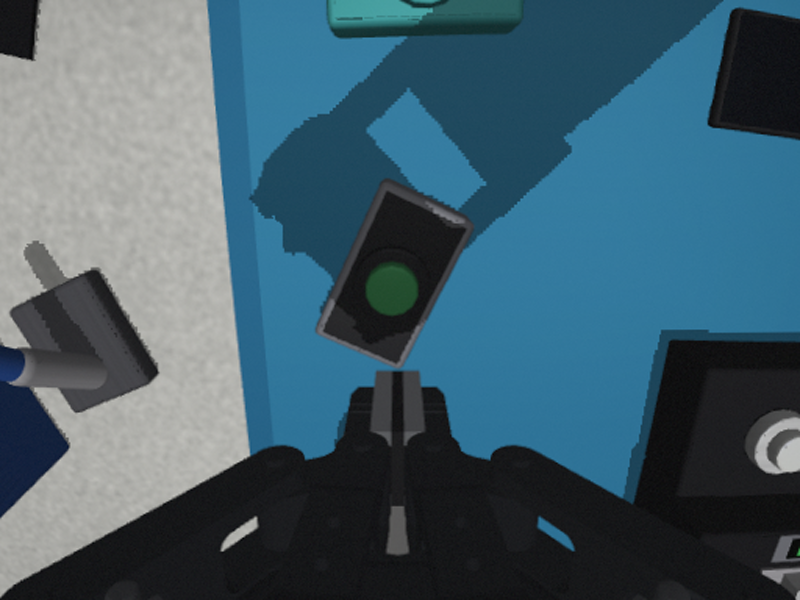

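View pics/top3_c.png

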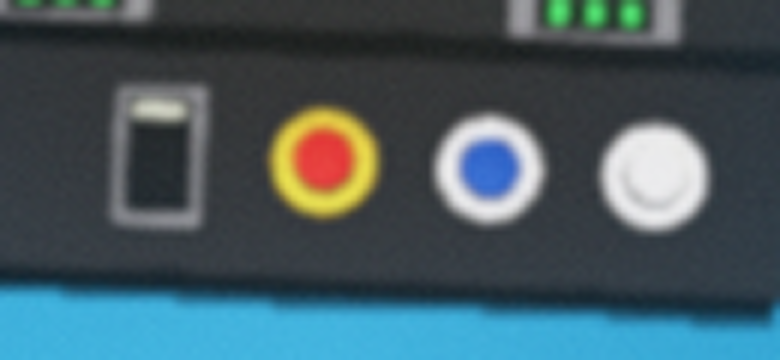

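The wrist view shows the grey pendant with its green button at (392,289), and the turquoise decoy is well clear at (425,15). The top crop shows the rocker tipped and the blue button lower.

Run:
```python
from h import *
w=load('w3');t=load('top0');k=.64;print(at(w,392*k,289*k,56),tri((w,392*k,289*k),(t,407.6,191.4)))
```

```text
[ 515.3 -395.9   56. ] [ 514.5 -396.    59.4]
```

Call:
play_rows --translation '[[-0.007, -0.003, 0.04], [-0.007, -0.003, 0.09], [-0.007, -0.003, 0.125], [-0.007, -0.003, 0.132], [-0.007, -0.003, 0.132], [-0.007, -0.003, 0.132]]' --rotation '[[0, 0, 0], [0, 0, 0], [0, 0, 0], [0, 0, 0], [0, 0, 0], [0, 0, 0]]' --gripper '[1, 1, 1, 1, 1, 1]'

```text
time_s: 9.55
eef_pos: [514.9, -397.7, 68.3]
ee_rot: [0.001, -0.0, 1.0, -0.001]
force: [-0.2, -0.0, 0.9]
grip_width: 0.001
grip_force: 0.0
```

Call:
play_rows --translation '[[0, 0, 0.007], [0, 0, 0.011], [0, 0, 0.014], [0, 0, 0.016], [0, 0, 0.018], [0, 0, 0.019], [0, 0, 0.02], [0, 0, 0.02]]' --rotation '[[0, 0, 0], [0, 0, 0], [0, 0, 0], [0, 0, 0], [0, 0, 0], [0, 0, 0], [0, 0, 0], [0, 0, 0]]' --gripper '[1, 1, 1, 1, 1, 1, 1, 1]'

```text
time_s: 10.55
eef_pos: [514.4, -397.2, 49.7]
ee_rot: [0.0, -0.0, 1.0, -0.001]
force: [-10.0, 7.3, 27.0]
grip_width: -0.002
grip_force: 13.1
```

It is at the stop with 27 N. I ease off a little and hold for about two seconds in total.

Call:
play_rows --translation '[[0, 0, -0.001], [0, 0, -0.001], [0, 0, -0.001], [0, 0, -0.001]]' --rotation '[[0, 0, 0], [0, 0, 0], [0, 0, 0], [0, 0, 0]]' --gripper '[1, 1, 1, 1]'

```text
time_s: 11.05
eef_pos: [514.4, -397.2, 49.8]
ee_rot: [0.0, -0.0, 1.0, -0.0]
force: [-6.9, 6.4, 20.9]
grip_width: -0.002
grip_force: 9.9
```

Call:
play_rows --translation '[[0, 0, 0], [0, 0, 0], [0, 0, 0], [0, 0, 0], [0, 0, 0], [0, 0, 0], [0, 0, 0], [0, 0, 0], [0, 0, 0]]' --rotation '[[0, 0, 0], [0, 0, 0], [0, 0, 0], [0, 0, 0], [0, 0, 0], [0, 0, 0], [0, 0, 0], [0, 0, 0], [0, 0, 0]]' --gripper '[1, 1, 1, 1, 1, 1, 1, 1, 1]'

```text
time_s: 12.18
eef_pos: [514.4, -397.2, 49.8]
ee_rot: [0.0, -0.0, 1.0, -0.001]
force: [-6.9, 6.0, 20.2]
grip_width: 0.006
grip_force: 9.9
```

Call:
play_rows --translation '[[0, 0, -0.01], [0, 0, -0.04], [0, 0, -0.09], [0, 0, -0.147], [0.007, 0.003, -0.147], [0.007, 0.003, -0.147], [0.007, 0.003, -0.147], [0.007, 0.003, -0.147]]' --rotation '[[0, 0, 0], [0, 0, 0], [0, 0, 0], [0, 0, 0], [0, 0, 0], [0, 0, 0], [0, 0, 0], [0, 0, 0]]' --gripper '[1, 1, 1, 1, 1, 1, 1, 1]'

```text
time_s: 13.18
eef_pos: [507.1, -393.9, 193.2]
ee_rot: [-0.001, -0.0, 1.0, 0.001]
force: [0.4, -0.4, -0.5]
grip_width: -0.001
grip_force: 0.0
```

Run:
```python
from h import *
d=snap('wrist','w4');print(d['s']['eef_pos'],d['s']['force'])
cv2.imwrite('pics/w4_b.png',cv2.resize(d['pixels'][:,:,::-1],(800,600),interpolation=cv2.INTER_CUBIC))
```

```text
[ 507.1314227  -393.90966753  193.17579728] [ 0.44597638 -0.37406273 -0.54297515]
```

View pics/w4_b.png

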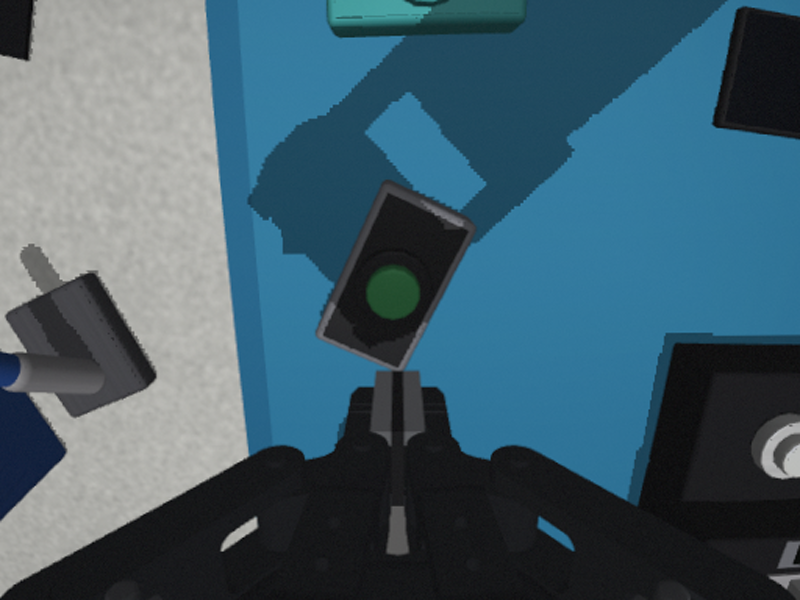

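The pendant is where it was, with the button back out at (393,292), and the fingers are clear. I'm handing the job in.

```bash
python3 -c "
from rig import ctrl
print(ctrl.finish_job())"
```

```text
the job is handed in; nothing more can be done
None
```

I tipped the rocker on, pushed the blue fan button fully in, then held the green start button down for about 2 s and let it spring back. The pendant did not move, the red and white buttons were not pressed, and I handed the job in at about 13 s of the 53 s allowed.

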